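Clamp the test bar in the fixture

ROBOT

A 6-joint arm with a two-finger parallel gripper is mounted at the origin on the work surface. World frame = base frame: x ahead of the robot, y to its left, z up, the work surface at z = 0. Lengths are in m, angles in rad, forces in N, time in s.
With the tool pointing down it reaches from about 0.35 to 0.725 m from the base axis. Payload 6 kg.
Tool frame: the origin (TCP) lies midway between the tips of the shut fingers; the grasp point (between the pads) lies 19 mm behind it (arm.pinch_z is the distance from the TCP to the grasp point, in m); z points along the fingers, y is the line along which they close (so a half turn about z gives the same grasp; the last joint's range is limited). The gripper opens to 85 mm and grips with 20 to 120 N. Pads are 22 mm wide; open, the fingers measure 114 mm over their backs; the gripper's body (76 mm by 85 mm) begins 54 mm behind the grasp point. The pads swing forward as they close: fully open they stand 13 mm farther back than shut.
Start: joints at [-0.773, 0.04, 0.085, 0, -1.615, -0.334], TCP at [0.268, -0.537, 0.231] pointing down, gripper open.
Joint ranges: [-2.56, 2.56], [-1.29, 2.01], [-1.08, 1.49], [-3.29, 1.98], [-2.81, -0.18], [-2.99, 2.99]. Speed limits (rad/s): [2.57, 2.57, 3.01, 3.14, 3.14, 3.14].

INTERFACE

Orientations are given as a unit quaternion [w, x, y, z].
In Python, from plant import arm, get_image, camera_info, sign_off gives the robot as it stands.
- The arm moves only by the shell command python3 -m crank 'ROWS'. ROWS is JSON, a list of rows, each a list of 7 numbers: the opening, from -1 (shut) to 1 (fully open), then the shift along the tool's x, y, z each as a share of 1 m, from -1 to 1, then the turn, a rotation vector about the tool's x, y, z each as a share of pi rad, from -1 to 1. A call has 1 to 5 rows; each row is the pose to reach, as a shift and turn from the pose commanded when the call began, along the tool's axes at that moment, turning the shorter way round; what a row does not reach only later rows make up. A row lasts 1/10 s, in which the tool goes at most 50 mm and 8.59 degrees, less where a joint would pass 70% of its speed; a pose out of reach is approached as far as the arm can. A call with a number of a shift or a turn outside -1 to 1 is refused whole. A call with a gripper value outside its range is refused whole. The fingers move at their own pace and stop on an object; the grip force is fixed at half the most. Time passes only in rows, so rows that repeat a pose let the fingers close. It gives the time, the measured TCP pose, the force, the opening and the grip force at its end, in the units of the state.
- arm.get_obs(): the state, without advancing time (a new reading comes with each control period).
- get_image(name): name is "side" or "top"; returns the picture (420x560x3 uint8, red, green, blue); there is no depth.
- camera_info(name): a dict with "fovy" (degrees; the focal length in pixels is half the picture's height over the tangent of half this angle, whatever the lens; pixels are square), "cx", "cy" (the principal point, pixels), "k1" (the pictures are not rectified: a ray, as slopes to the right and down, at radius r is drawn at 1 + k1 r^2 times it, then the intrinsics apply), "camera_from_world" (4x4, takes a point from world to camera coordinates). Camera axes: x right, y down, z forward; pixel columns grow to the right and rows downward; lengths in m; the calibration is good to about 2 mm. A picture is of the moment at which its call begins. camera_info takes no time and is no camera call.
- sign_off(): hands the job in; it is judged then, once.
The state is a dict: "time": time; "qpos": joint angles; "qd": joint speeds; "joint_efforts": joint torques, N m; "ee_pos": TCP position; "eef_rot": TCP orientation; "wrist_force": force on the tool from outside, world axes, zero at the start; "wrist_torque": the same for the moment, N m; "gripper_width": opening from 0.0 (shut) to 1.0 (fully open); "finger_force": force on a finger pad.
Only numpy, scipy, OpenCV 4.12 (cv2) and the standard library are available. Lean on these libraries where they do the work, as an engineer would, in place of code of your own. Each camera call takes 0.05 s, during which the arm holds its last target. There are 200 camera calls.

TASK

Take the long grooved steel test bar out of the drying rack and seat it flat and centred between the two cheeks of the clamping fixture, lying lengthwise along them. Then swing the hinged clamp arm over it until the arm lies fully down in its forked catch. Leave the other specimens in the rack and the jar and beaker where they stand.

Things in the scene. Friction and masses are not known exactly. Their poses are not given: they have to be found in the camera images.
- specimen: the test bar: oblong grey steel block with dark grooves round it, 56 long (its x) x 24 wide (its y) x 34 high (its z), about 0.34 kg, loose; origin at the centre of its underside. It stands in the rack with its ends 4 mm from the rails, so there it can be gripped only across its 24 mm width.
- specimen_center (a point): centre of the test bar, 17 mm above its underside
- rack: grey plastic drying rack, 80 (its x) x 224 (its y); origin under its centre. Floor 8 mm above the table; two rails 8 mm thick along y, inner faces 64 mm apart, tops 46 mm above the table; low end lips 18 mm high. Three specimens stand on its floor at y = -70, 0 and +70 mm, in any order. Fixed.
- fixture: aluminium clamping fixture, base plate 110 (its x) x 156 (its y) x 12 mm; origin under its centre. Two upright cheeks 44 long (along x) x 13 thick, tops 44 mm above the table, inner faces at y = +-15 mm, with the seat between them. Hinge ears at y = -62 mm, forked catch (two prongs 20 mm apart, tops 64 mm above the table) at y = +58 mm. Fixed.
- seat (a point): centre of the seat, on the base plate between the cheeks, 12 mm above the table; axes as the fixture's. The seat is 30 mm wide, runs along x and is open at both x ends; the seated test bar overhangs the cheeks by 6 mm at each end and stands 2 mm above them, so it is let down held by its ends.
- clamp_hinge (a point): point on the clamp arm's hinge axis (along the fixture's x), at fixture y = -62 mm, 54 mm above the table
- clamp_knob (a point): centre of the black ball knob (26 mm diameter) at the free end of the clamp arm, 146 mm from the hinge axis. The arm is a flat steel bar 16 wide x 10 thick.
- clamp_arm (a joint): angle of the clamp arm, rad: 0 = fully down across the seat in the forked catch (knob at fixture y = +84 mm, 54 mm above the table); pi/2 = upright; it starts open, leaning out past upright, away from the seat, and stays where it is left by friction (about 0.16 N m)
- pad: black rubber pad 100 (x) x 90 (y) x 3 mm, lying flat and free on the table between rack and fixture; origin under its centre. A good place to set something down. Fixed.
- round_mount: black round specimen, 30 mm diameter x 22 high, loose in the rack; origin at the centre of its underside; leave it
- offcut: small short steel block 28 x 22 x 20 high, loose in the rack; origin at the centre of its underside; leave it
- jar: amber jar, 52 mm diameter x 85 high, loose; origin under its centre; leave it
- beaker: white open beaker, 66 mm diameter x 70 high, loose; origin under its centre; leave it

How it is judged:
By the outcome, as a careful person would: the job done as asked, in the order asked, and still so for the second after the job is handed in, with the robot touching nothing.
It also fails if it takes over 69 s, if anything falls off the work surface, if the arm or the gripper's body presses on something with over 40 N, if the wrist force passes 120 N, or if a joint passes its speed limit or range.

## Working session

There is one attempt and no reset: what is moved stays moved. The work goes in short steps, Python scripts to look and compute and a shell command to move; the robot and the scene stay as the last step left them, time stands still between calls to the robot, and variables do not carry over. Pictures are saved under pics/ and viewed, at most 10 in all, crops included, and the job is handed in when it is done.

```bash
ls; mkdir -p pics
cat > h.py <<'E'
import numpy as np, cv2
from plant import arm, get_image, camera_info
def K(n):
    c=camera_info(n); f=210/np.tan(np.radians(c["fovy"])/2)
    return c,np.array([[f,0,c["cx"]],[0,f,c["cy"]],[0,0,1]]),np.array([c["k1"],0,0,0,0.]),np.array(c["camera_from_world"])
def px2w(n,uv,z):
    c,k,d,T=K(n); uv=np.array(uv,float).reshape(-1,1,2)
    r=cv2.undistortPoints(uv,k,d).reshape(-1,2); r=np.c_[r,np.ones(len(r))]@T[:3,:3]
    o=-T[:3,:3].T@T[:3,3]; z=np.broadcast_to(z,len(r)); return o+r*((z-o[2])/r[:,2])[:,None]
def w2px(n,P):
    c,k,d,T=K(n); return cv2.projectPoints(np.array(P,float).reshape(-1,1,3),cv2.Rodrigues(T[:3,:3])[0],T[:3,3],k,d)[0].reshape(-1,2)
def save(n,f,crop=None,s=1):
    im=get_image(n)[:,:,::-1]
    if crop: a,b,c,d=crop; im=im[b:d,a:c]
    cv2.imwrite("pics/"+f,cv2.resize(im,None,fx=s,fy=s,interpolation=cv2.INTER_CUBIC))
E
python3 - <<'E'
from h import *
save("top","t0.png",None,1.4); save("side","s0.png",None,1.4)
for n in("top","side"):
    c=camera_info(n);print(c); T=np.array(c["camera_from_world"]);print(-T[:3,:3].T@T[:3,3])
print(arm.get_obs(),arm.pinch_z)
E
```

```text
pics
{'fovy': 56.9033653398304, 'cx': 273.66231356355377, 'cy': 199.22524105234572, 'k1': -0.1036863815058017, 'camera_from_world': array([[ 0.01476015, -0.99961776,  0.02337685,  0.01541605],
       [-0.9832994 , -0.01875264, -0.1810266 ,  0.6487986 ],
       [ 0.18139578, -0.02031446, -0.98320033,  0.88464371],
       [ 0.        ,  0.        ,  0.        ,  1.        ]])}
[0.47726509 0.0455479  0.98687141]
{'fovy': 56.59815727263504, 'cx': 278.1328644920461, 'cy': 210.61174642560027, 'k1': -0.0972325993760521, 'camera_from_world': array([[-0.89656103, -0.44287392,  0.00640354,  0.60344489],
       [-0.26280063,  0.52026892, -0.81256143,  0.21014451],
       [ 0.35653071, -0.73019377, -0.58284038,  0.77955057],
       [ 0.        ,  0.        ,  0.        ,  1.        ]])}
[0.31831757 0.72714132 0.62124469]
{'time': 0.1, 'qpos': array([-7.73286808e-01,  4.07755662e-02,  8.39279384e-02, -4.11092768e-04,
       -1.61552436e+00, -3.33703513e-01]), 'qd': array([-0.00041846, -0.00089047,  0.00136032,  0.00171935,  0.00048411,
       -0.00083515]), 'joint_efforts': array([-6.94789269e-03, -3.69344616e+01,  3.48281479e+01,  6.95184186e+00,
       -4.58677780e-03,  7.54247992e-06]), 'ee_pos': array([ 0.26834803, -0.5363139 ,  0.23037419]), 'eef_rot': array([-2.48851407e-04, -2.29838710e-01,  9.73228393e-01,  7.75186624e-04]), 'wrist_force': array([-0.12093934, -0.88062933,  0.37619717]), 'wrist_torque': array([-0.03779553, -0.05309016, -0.00155781]), 'finger_force': 0.0, 'gripper_width': 1.0049505252965778} 0.0187
```

View pics/t0.png

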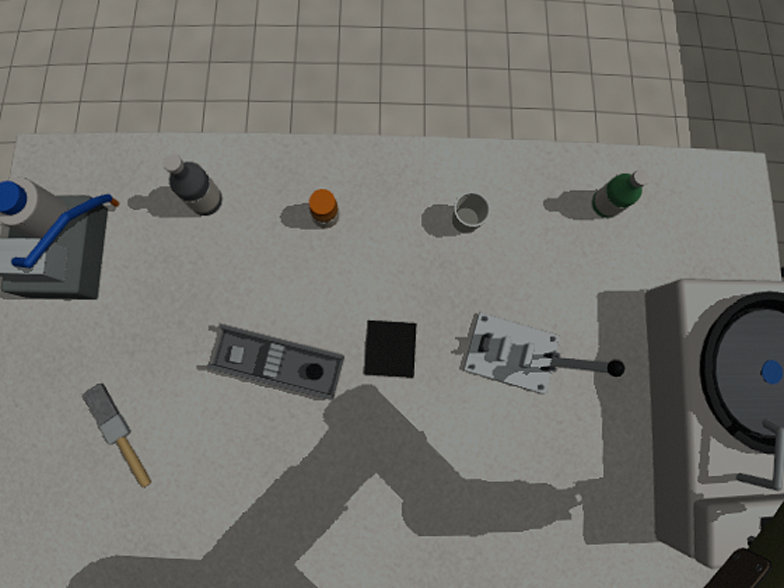

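View pics/s0.png

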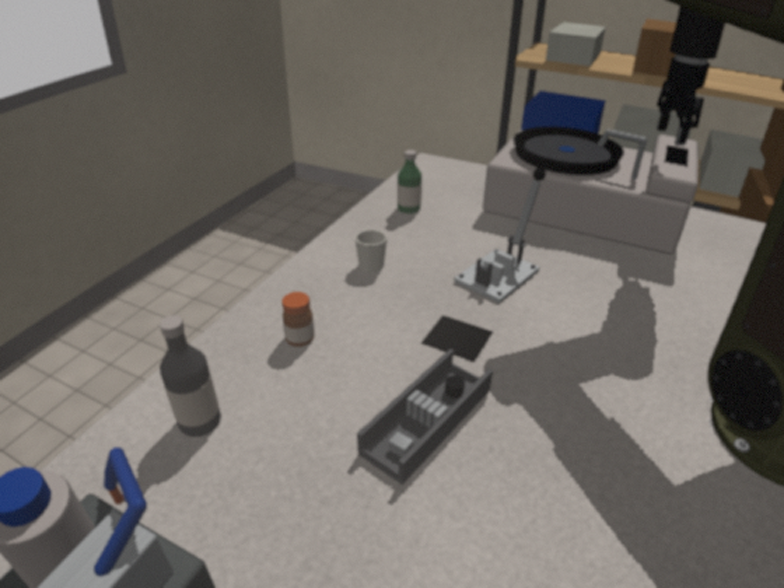

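Top view (x1.4): rack centre near (276,361), with the bar in the middle slot at (273,361). The pad is at (390,349). The fixture is near (511,352), with its hinge to the right and the knob at (616,368). Next I'll enlarge the rack and the fixture.

Run:
```python
from h import *
im=get_image("top")[:,:,::-1]; im2=get_image("side")[:,:,::-1]
a=cv2.resize(im[222:292,138:252],None,fx=5,fy=5,interpolation=3)   # rack
b=cv2.resize(im[215:290,320:454],None,fx=5,fy=5,interpolation=3)
a=a[:,:]; w=max(a.shape[1],b.shape[1]); a=cv2.copyMakeBorder(a,0,0,0,w-a.shape[1],0)
o=np.vstack([a,b])
o=o[:,:800]; o=cv2.resize(o,(o.shape[1],o.shape[0])) ; print(o.shape)
cv2.imwrite("pics/rf.png",o[:350]); cv2.imwrite("pics/fx.png",b)
```

```text
(725, 670, 3)
```

View pics/rf.png

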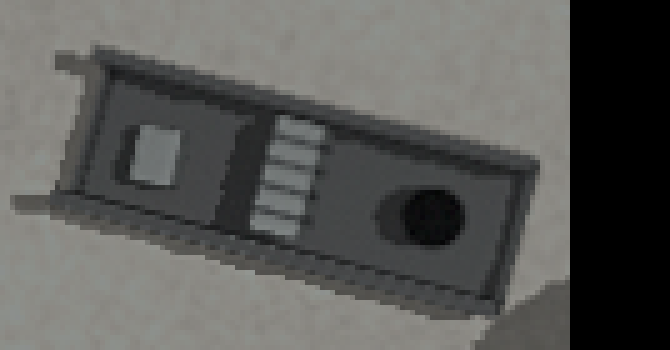

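View pics/fx.png

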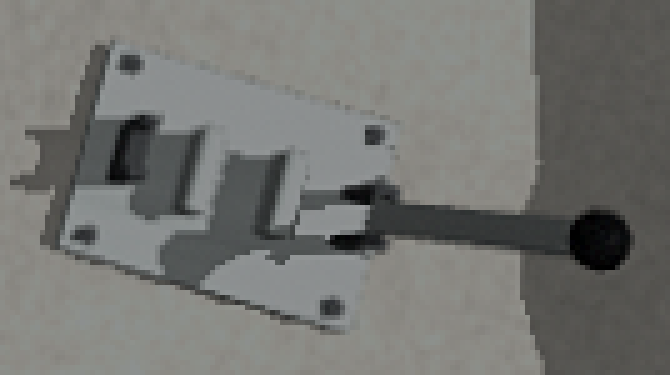

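```bash
cat > fit.py <<'E'
from h import *
from scipy.optimize import least_squares
def rect(lx,ly,z): return np.array([[ lx/2,ly/2,z],[lx/2,-ly/2,z],[-lx/2,-ly/2,z],[-lx/2,ly/2,z]])
def place(p,P):
    c,s=np.cos(p[2]),np.sin(p[2]); P=np.array(P); return np.c_[p[0]+c*P[:,0]-s*P[:,1],p[1]+s*P[:,0]+c*P[:,1],P[:,2]]
def fit(P,uv,n="top"):
    f=lambda p:(w2px(n,place(p,P))-uv).ravel()
    r=least_squares(f,[.45,0,0],loss="soft_l1"); return r.x,np.round(f(r.x).reshape(-1,2),1).tolist()
E
cat > m.py <<'E'
from fit import *
cr=lambda L,o:(np.array(L)+.5)/5-.5+o
R=fit(rect(.08,.224,.046),cr([(97,46),(540,160),(497,313),(50,208)],(138,222)))
B=fit(rect(.056,.024,.042),cr([(278,115),(327,125),(298,238),(248,230)],(138,222)))
F=fit(rect(.11,.156,.012),cr([(110,40),(398,122),(350,330),(58,248)],(320,215)))
D=np.degrees
for n,r in zip("RBF",(R,B,F)): print(n,np.round(r[0],4),D(r[0][2]).round(2),r[1])
im=get_image("top")[:,:,::-1]
def draw(o,off,p,Ps,col):
    for P in Ps:
        q=(w2px("top",place(p,P))-off+.5)*5-.5
        cv2.polylines(o,[np.round(q*8).astype(int)],True,col,1,cv2.LINE_AA,3)
a=cv2.resize(im[222:292,138:272],None,fx=5,fy=5,interpolation=3)
b=cv2.resize(im[215:290,320:454],None,fx=5,fy=5,interpolation=3)
off=np.array((138,222))
draw(a,off,R[0],[rect(.08,.224,.046),rect(.064,.224,.046)],(0,255,255)); draw(a,off,B[0],[rect(.056,.024,.042)],(0,0,255))
off=np.array((320,215)); ch=rect(.044,.013,.044); chb=rect(.044,.013,.012); d=np.array([0,.0215,0])
draw(b,off,F[0],[rect(.11,.156,.012),ch+d,ch-d],(0,0,255))
draw(b,off,F[0],[chb+d,chb-d],(0,255,0))
cv2.imwrite("pics/ov.png",cv2.resize(np.vstack([a,b]),None,fx=.82,fy=.82,interpolation=3))
# knob: on plane of fixture x=0, at 146mm from hinge
uv=cr([(601,240)],(320,215))[0]
g=lambda t:[(w2px("top",place(F[0],[[0,-.062+.146*np.cos(t[0]),.054+.146*np.sin(t[0])]]))[0]-uv)[0]]
from scipy.optimize import brentq
r=brentq(lambda t:g([t])[0],1.5,2.9);P=place(F[0],[[0,-.062+.146*np.cos(r),.054+.146*np.sin(r)]])
print("arm",D(r),P,w2px("top",P)-uv,w2px("side",P)*1.4)
E
python3 m.py
```

```text
R [ 0.5035  0.2099 -0.2201] -12.61 [[-0.3, 0.0], [-0.0, -0.7], [0.4, 1.4], [-0.0, -0.3]]
B [ 0.5061  0.2138 -0.2028] -11.62 [[0.0, -0.1], [-0.2, 0.1], [-0.1, 0.3], [0.3, -0.4]]
F [ 0.5272 -0.2092 -0.2622] -15.02 [[-0.2, -0.3], [0.4, -0.2], [0.4, 0.3], [-0.6, 0.1]]
arm 111.91908479378027 [[ 0.49698469 -0.32173142  0.18944595]] [[ 5.11590770e-13 -5.69815891e-01]] [[539.78708945 174.26985351]]
```

View pics/ov.png

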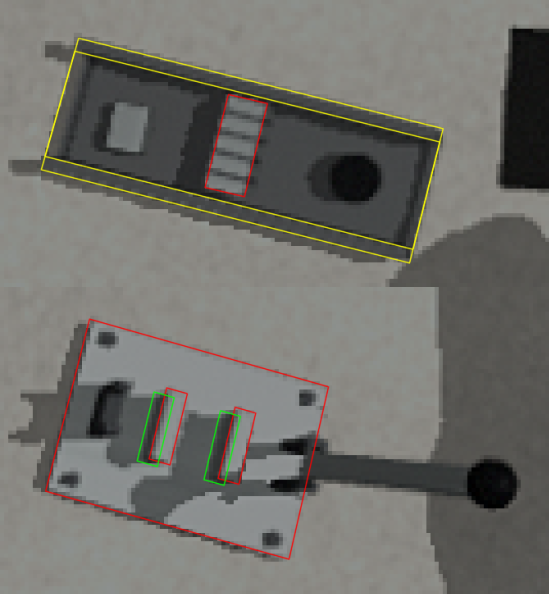

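The overlay fits well. From the top view, the bar is at (0.506, 0.214) with yaw about -12°, and the fixture is at (0.527, -0.209) with yaw -15°. The clamp arm stands at about 112°.

```bash
cat > d.py <<'E'
import sys
from h import *
from scipy.spatial.transform import Rotation as Ro
def go(x,y,z,yaw):
    o=arm.get_obs(); R=Ro.from_quat(np.array(o["eef_rot"])[[1,2,3,0]])
    a=np.radians(yaw); Y=np.array([np.cos(a),np.sin(a),0]); Z=np.array([0,0,-1.]); W=Ro.from_matrix(np.c_[np.cross(Y,Z),Y,Z])
    print("t",round(o["time"],2),"pos",np.round(o["ee_pos"],4),"shift",np.round(R.inv().apply(np.array([x,y,z])-o["ee_pos"]),4),"turn/pi",np.round((R.inv()*W).as_rotvec()/np.pi,4))
if __name__=="__main__": go(*map(float,sys.argv[1:5]))
E
python3 d.py .5061 .2138 .13 78
python3 - <<'E'
from h import *
print("pad",px2w("top",[(390/1.4,349/1.4),(367/1.4,320/1.4),(414/1.4,378/1.4)],.003).round(3))
print("machine",px2w("top",[(648/1.4,290/1.4)],.1).round(3), px2w("side",[(487/1.4,165/1.4),(687/1.4,195/1.4)],.1).round(3),px2w("side",[(487/1.4,205/1.4),(680/1.4,245/1.4)],0).round(3))
E
```

```text
t 0.25 pos [ 0.2684 -0.5365  0.2308] shift [-0.5483  0.5646  0.1012] turn/pi [ 3.000e-04 -1.000e-04  2.143e-01]
pad [[ 0.53   0.011  0.003]
 [ 0.582  0.053  0.003]
 [ 0.479 -0.033  0.003]]
machine [[ 0.63  -0.429  0.1  ]] [[ 0.666 -0.533  0.1  ]
 [ 0.196 -0.595  0.1  ]] [[ 0.65  -0.518  0.   ]
 [ 0.182 -0.536  0.   ]]
```

```bash
python3 -m crank '[[0.1,0,0,-0.04,0,0,0],[0.1,-0.03,0.03,-0.06,0,0,0],[0.1,-0.06,0.06,-0.07,0,0,0],[0.1,-0.09,0.095,-0.07,0,0,0],[0.1,-0.12,0.13,-0.07,0,0,0]]'
python3 -m crank '[[0.1,-0.03,0.03,0,0,0,0],[0.1,-0.06,0.06,0,0,0,0],[0.1,-0.09,0.09,0,0,0,0],[0.1,-0.12,0.12,0,0,0,0],[0.1,-0.15,0.15,0,0,0,0]]'
python3 -m crank '[[0.1,-0.03,0.03,0,0,0,0],[0.1,-0.06,0.06,0,0,0,0],[0.1,-0.09,0.09,0,0,0,0],[0.1,-0.12,0.12,0,0,0,0],[0.1,-0.15,0.15,0,0,0,0]]'
python3 -m crank '[[0.1,-0.03,0.03,0,0,0,0],[0.1,-0.06,0.06,0.03,0,0,0],[0.1,-0.09,0.09,0.06,0,0,0],[0.1,-0.12,0.12,0.1,0,0,0],[0.1,-0.13,0.14,0.1,0,0,0]]'
python3 d.py .5061 .2138 .13 78
```

```text
time: 0.75
ee_pos: [0.3177, -0.3652, 0.3014]
eef_rot: [0.0, -0.229, 0.973, -0.0]
wrist_force: [1.4, 0.9, 0.3]
gripper_width: 0.549
finger_force: 0.0
time: 1.25
ee_pos: [0.3847, -0.1637, 0.3015]
eef_rot: [0.0, -0.23, 0.973, 0.0]
wrist_force: [1.0, 0.5, 0.7]
gripper_width: 0.551
finger_force: 0.0
time: 1.75
ee_pos: [0.4518, 0.0377, 0.3016]
eef_rot: [0.0, -0.23, 0.973, 0.0]
wrist_force: [1.3, -1.4, 1.1]
gripper_width: 0.547
finger_force: 0.0
time: 2.25
ee_pos: [0.5041, 0.2204, 0.1959]
eef_rot: [-0.004, -0.23, 0.973, -0.001]
wrist_force: [-0.4, -0.3, -0.7]
gripper_width: 0.549
finger_force: 0.0
t 2.25 pos [0.5041 0.2204 0.1959] shift [ 0.0007 -0.0068  0.066 ] turn/pi [-0.0008 -0.0022  0.2144]
```

```bash
python3 -m crank '[[0.1,0,-0.007,0,0,0,0.045],[0.1,0,-0.007,0.02,0,0,0.09],[0.1,0,-0.007,0.04,0,0,0.135],[0.1,0,-0.007,0.066,0,0,0.18],[0.1,0,-0.007,0.066,0,0,0.214]]'
python3 -m crank '[[0.1,0,0,0,0,0,0],[0.1,0,0,0,0,0,0]]'
python3 d.py .5061 .2138 .011 78
python3 - <<'E'
from h import *
im=get_image("top")[:,:,::-1]; im2=get_image("side")[:,:,::-1]
a=cv2.resize(im[202:302,128:258],(650,500),interpolation=3); b=cv2.resize(im2[230:350,240:370],(650,600),interpolation=3)
o=np.hstack([a,b[:500]]); cv2.imwrite("pics/g1.png",cv2.resize(o,(800,308),interpolation=3))
E
```

```text
time: 2.75
ee_pos: [0.5066, 0.2121, 0.1307]
eef_rot: [-0.003, 0.107, 0.994, -0.002]
wrist_force: [-0.4, 0.1, -0.2]
gripper_width: 0.552
finger_force: 0.0
time: 2.95
ee_pos: [0.5087, 0.2131, 0.1359]
eef_rot: [0.0, 0.103, 0.995, 0.0]
wrist_force: [0.5, -0.6, 1.2]
gripper_width: 0.551
finger_force: 0.0
t 2.95 pos [0.5087 0.2131 0.1359] shift [2.800e-03 1.000e-04 1.249e-01] turn/pi [0.0002 0.0002 0.0012]
```

View pics/g1.png

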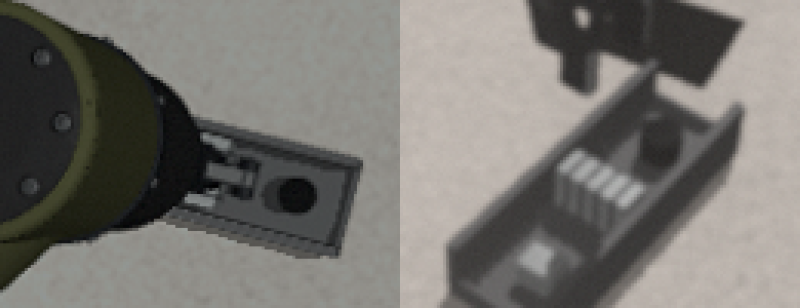

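Side crop: the bar's top face spans (562,163), (575,150), (645,185) and (628,207), and no finger is touching anything. I'll cross-check the bar position using the side camera.

Run:
```python
from fit import *
uv=np.array([(562,163),(575,150),(645,185),(628,207)],float); s=650/130*800/1300
uv=(uv-[400,0])/s+[240,230]
print(px2w("side",uv,.042).round(4),px2w("side",[uv.mean(0)],.042).round(4))
```

```text
[[0.5347 0.2142 0.042 ]
 [0.5319 0.1995 0.042 ]
 [0.4783 0.208  0.042 ]
 [0.4811 0.2304 0.042 ]] [[0.5061 0.2132 0.042 ]]
```

Both cameras agree, so I'll descend and grip.

```bash
python3 -m crank '[[0.1,0.0028,0,0.03,0,0,0],[0.1,0.0028,0,0.06,0,0,0],[0.1,0.0028,0,0.08,0,0,0],[0.1,0.0028,0,0.09,0,0,0],[0.1,0.0028,0,0.09,0,0,0]]'
python3 -m crank '[[0.1,0,0,0.01,0,0,0],[0.1,0,0,0.02,0,0,0],[0.1,0,0,0.03,0,0,0],[0.1,0,0,0.035,0,0,0],[0.1,0,0,0.035,0,0,0]]'
python3 d.py .5061 .2138 .011 78
python3 -m crank '[[-0.9,0,0,0,0,0,0],[-0.9,0,0,0,0,0,0],[-0.9,0,0,0,0,0,0],[-0.9,0,0,0,0,0,0],[-0.9,0,0,0,0,0,0]]'
python3 -m crank '[[-0.9,0,0,0,0,0,0],[-0.9,0,0,0,0,0,0],[-0.9,0,0,0,0,0,0],[-0.9,0,0,0,0,0,0],[-0.9,0,0,0,0,0,0]]'
```

```text
time: 3.55
ee_pos: [0.5053, 0.2132, 0.0445]
eef_rot: [-0.001, 0.104, 0.995, -0.001]
wrist_force: [0.6, 0.0, 0.4]
gripper_width: 0.553
finger_force: 0.0
time: 4.05
ee_pos: [0.5052, 0.2132, 0.0092]
eef_rot: [-0.001, 0.104, 0.995, -0.001]
wrist_force: [-0.5, -0.6, -0.3]
gripper_width: 0.546
finger_force: 0.0
t 4.05 pos [0.5052 0.2132 0.0092] shift [-0.0007  0.0008 -0.0018] turn/pi [-0.0004 -0.0004  0.0003]
time: 4.55
ee_pos: [0.5061, 0.2138, 0.011]
eef_rot: [0.0, 0.104, 0.995, 0.0]
wrist_force: [-1.0, -0.2, 3.7]
gripper_width: 0.268
finger_force: 59.4
time: 5.05
ee_pos: [0.5061, 0.2138, 0.011]
eef_rot: [0.0, 0.104, 0.995, 0.0]
wrist_force: [-1.2, 0.2, 6.4]
gripper_width: 0.273
finger_force: 59.6
```

```bash
python3 -m crank '[[-0.9,0,0,-0.015,0,0,0],[-0.9,0,0,-0.04,0,0,0],[-0.9,0,0,-0.07,0,0,0],[-0.9,0,0,-0.1,0,0,0],[-0.9,0,0,-0.1,0,0,0]]'
python3 d.py .53 .011 .11 75
```

```text
time: 5.55
ee_pos: [0.5075, 0.2145, 0.1156]
eef_rot: [0.003, 0.104, 0.995, 0.002]
wrist_force: [1.6, 0.4, -1.3]
gripper_width: 0.275
finger_force: 59.1
t 5.55 pos [0.5075 0.2145 0.1156] shift [-0.064  -0.1944  0.0049] turn/pi [0.0016 0.0016 0.017 ]
```

```bash
python3 -m crank '[[-0.9,-0.012,-0.035,0,0,0,0.01],[-0.9,-0.025,-0.075,0,0,0,0.017],[-0.9,-0.04,-0.12,0,0,0,0.017],[-0.9,-0.055,-0.165,0,0,0,0.017],[-0.9,-0.064,-0.194,0.005,0,0,0.017]]'
python3 -m crank '[[-0.9,0,0,0,0,0,0],[-0.9,0,0,0,0,0,0],[-0.9,0,0,0,0,0,0]]'
python3 d.py .53 .011 .007 75
```

```text
time: 6.05
ee_pos: [0.5277, 0.0079, 0.1051]
eef_rot: [-0.0, 0.131, 0.991, -0.0]
wrist_force: [0.4, -0.5, -2.0]
gripper_width: 0.277
finger_force: 59.4
time: 6.35
ee_pos: [0.5278, 0.011, 0.1048]
eef_rot: [-0.001, 0.13, 0.991, 0.0]
wrist_force: [0.3, -0.4, -2.7]
gripper_width: 0.273
finger_force: 59.4
t 6.35 pos [0.5278 0.011  0.1048] shift [-0.0022  0.0006  0.0978] turn/pi [-0.     -0.0003  0.0001]
```

```bash
python3 -m crank '[[-0.9,0,0,0.03,0,0,0],[-0.9,0,0,0.06,0,0,0],[-0.9,0,0,0.08,0,0,0],[-0.9,0,0,0.088,0,0,0],[-0.9,0,0,0.091,0,0,0]]'
python3 -m crank '[[-0.9,0,0,0.002,0,0,0],[-0.9,0,0,0.004,0,0,0],[-0.9,0,0,0.006,0,0,0],[-0.9,0,0,0.006,0,0,0],[-0.9,0,0,0.006,0,0,0]]'
python3 d.py .53 .011 .007 75
```

```text
time: 6.85
ee_pos: [0.5278, 0.0111, 0.0137]
eef_rot: [-0.001, 0.13, 0.992, -0.0]
wrist_force: [0.0, -0.3, -2.6]
gripper_width: 0.274
finger_force: 59.5
time: 7.35
ee_pos: [0.5283, 0.0105, 0.0086]
eef_rot: [0.0, 0.131, 0.991, 0.0]
wrist_force: [0.4, 0.6, -1.4]
gripper_width: 0.272
finger_force: 59.5
t 7.35 pos [0.5283 0.0105 0.0086] shift [-0.0015  0.0009  0.0016] turn/pi [ 0.0001  0.0001 -0.    ]
```

```bash
python3 -m crank '[[-0.9,0,0,0.001,0,0,0],[-0.9,0,0,0.0015,0,0,0],[-0.9,0,0,0.0015,0,0,0]]'
python3 -m crank '[[0.2,0,0,0,0,0,0],[0.2,0,0,0,0,0,0],[0.2,0,0,0,0,0,0],[0.2,0,0,0,0,0,0],[0.2,0,0,0,0,0,0]]'
python3 -m crank '[[0.2,0,0,-0.03,0,0,0],[0.5,0,0,-0.06,0,0,0],[1,0,0,-0.09,0,0,0],[1,0,0,-0.09,0,0,0],[1,0,0,-0.09,0,0,0]]'
python3 d.py .5283 .0105 .006 165
```

```text
time: 7.65
ee_pos: [0.5281, 0.0105, 0.0067]
eef_rot: [-0.0, 0.131, 0.991, 0.0]
wrist_force: [0.0, 0.6, -1.9]
gripper_width: 0.269
finger_force: 59.5
time: 8.15
ee_pos: [0.5283, 0.0105, 0.0069]
eef_rot: [0.0, 0.131, 0.991, 0.0]
wrist_force: [-0.2, -0.3, -0.1]
gripper_width: 0.594
finger_force: 0.0
time: 8.65
ee_pos: [0.5285, 0.0108, 0.0974]
eef_rot: [0.001, 0.131, 0.991, 0.001]
wrist_force: [-0.5, -0.4, -1.1]
gripper_width: 0.998
finger_force: 0.0
t 8.65 pos [0.5285 0.0108 0.0974] shift [ 0.0002 -0.0004  0.0914] turn/pi [ 1.000e-04  6.000e-04 -5.001e-01]
```

```bash
python3 -m crank '[[1,0,0,0,0,0,-0.04],[1,0,0,0,0,0,-0.08],[1,0,0,0,0,0,-0.12],[1,0,0,0,0,0,-0.16],[1,0,0,0,0,0,-0.2]]'
python3 -m crank '[[1,0,0,0,0,0,-0.04],[1,0,0,0,0,0,-0.08],[1,0,0,0,0,0,-0.12],[1,0,0,0,0,0,-0.16],[1,0,0,0,0,0,-0.2]]'
python3 -m crank '[[1,0,0,0,0,0,-0.04],[1,0,0,0,0,0,-0.08],[1,0,0,0,0,0,-0.1],[1,0,0,0,0,0,-0.1],[1,0,0,0,0,0,-0.1]]'
python3 d.py .5283 .0105 .006 165
python3 - <<'E'
from h import *
b=get_image("side")[:,:,::-1][180:280,270:400]; cv2.imwrite("pics/g2.png",cv2.resize(b,(780,600),interpolation=3))
E
```

```text
time: 9.15
ee_pos: [0.5274, 0.0104, 0.0951]
eef_rot: [-0.001, -0.185, 0.983, 0.0]
wrist_force: [0.0, 0.2, -0.4]
gripper_width: 1.001
finger_force: 0.0
time: 9.65
ee_pos: [0.5274, 0.0104, 0.0951]
eef_rot: [-0.001, -0.479, 0.878, 0.0]
wrist_force: [0.4, 0.0, 0.1]
gripper_width: 0.997
finger_force: 0.0
time: 10.15
ee_pos: [0.5277, 0.0104, 0.0958]
eef_rot: [-0.001, -0.608, 0.794, 0.0]
wrist_force: [0.7, -0.3, -0.1]
gripper_width: 0.998
finger_force: 0.0
t 10.15 pos [0.5277 0.0104 0.0958] shift [-0.0003 -0.0007  0.0898] turn/pi [ 0.0005 -0.0002 -0.0006]
```

View pics/g2.png

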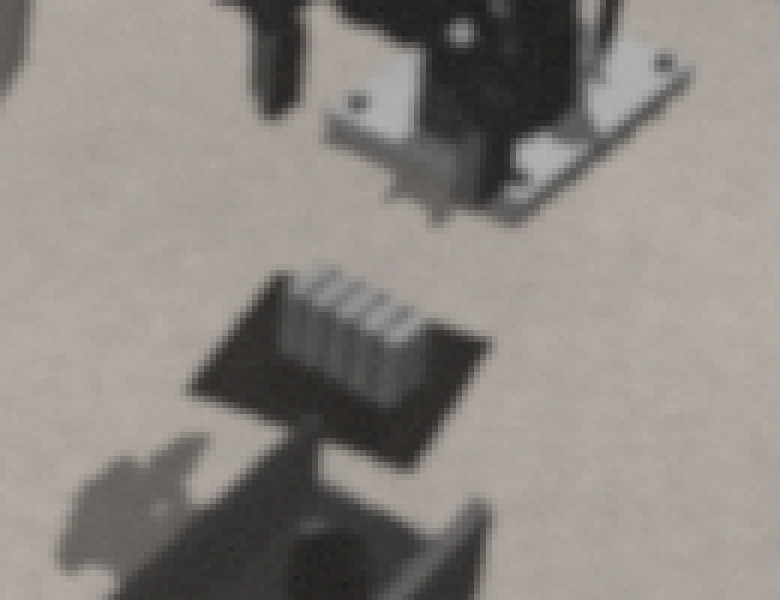

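The bar stands upright on the pad. The visible fixture corners are at about (325,112), (500,213) and (692,68) in the crop. Descending to grip the ends.

```bash
python3 -m crank '[[1,0,0,0.03,0,0,0],[1,0,0,0.06,0,0,0],[1,0,0,0.075,0,0,0],[1,0,0,0.085,0,0,0],[1,0,0,0.088,0,0,0]]'
python3 -m crank '[[1,0,0,0,0,0,0],[1,0,0,0,0,0,0],[1,0,0,0,0,0,0]]'
python3 d.py .5283 .0105 .006 165
python3 - <<'E'
from fit import *
F=[.5272,-.2092,-.2622]; print(((w2px("side",place(F,rect(.11,.156,.012)))-[270,180]+.5)*6-.5).round(1)) 
print(((w2px("side",place(F,rect(.11,.156,0)))-[270,180]+.5)*6-.5).round(1))
E
```

```text
time: 10.7
ee_pos: [0.528, 0.0104, 0.0082]
eef_rot: [-0.001, -0.609, 0.793, 0.0]
wrist_force: [-1.0, -0.4, 0.1]
gripper_width: 0.997
finger_force: 0.0
time: 11.0
ee_pos: [0.5289, 0.0108, 0.0099]
eef_rot: [0.001, -0.609, 0.793, -0.0]
wrist_force: [0.6, 0.2, 0.5]
gripper_width: 1.002
finger_force: 0.0
t 11.0 pos [0.5289 0.0108 0.0099] shift [0.0004 0.0005 0.0039] turn/pi [-0.0005  0.0003 -0.    ]
[[330.3 112.6]
 [508.6 -13.9]
 [700.2  64.1]
 [531.1 204.8]]
[[328.3 133.7]
 [505.9   6.2]
 [696.2  84.7]
 [527.7 226.4]]
```

```bash
python3 -m crank '[[1,0,0,0.003,0,0,0],[1,0,0,0.003,0,0,0]]'
python3 -m crank '[[-0.2,0,0,0,0,0,0],[-0.2,0,0,0,0,0,0],[-0.2,0,0,0,0,0,0],[-0.2,0,0,0,0,0,0],[-0.2,0,0,0,0,0,0]]'
python3 -m crank '[[-0.2,0,0,0,0,0,0],[-0.2,0,0,0,0,0,0],[-0.2,0,0,0,0,0,0],[-0.2,0,0,0,0,0,0],[-0.2,0,0,0,0,0,0]]'
python3 -m crank '[[-0.2,0,0,-0.015,0,0,0],[-0.2,0,0,-0.03,0,0,0],[-0.2,0,0,-0.06,0,0,0],[-0.2,0,0,-0.09,0,0,0],[-0.2,0,0,-0.09,0,0,0]]'
python3 - <<'E'
from h import *
im=get_image("top")[:,:,::-1];im2=get_image("side")[:,:,::-1]
cv2.imwrite("pics/g3t.png",cv2.resize(im,None,fx=1,fy=1)); cv2.imwrite("pics/g3s.png",im2)
a=cv2.resize(im[215:290,320:400],(640,600),interpolation=3)[:,:]; b=cv2.resize(im2[160:240,315:395],(600,600),interpolation=3)
cv2.imwrite("pics/g3.png",cv2.resize(np.hstack([a,b]),(794,384),interpolation=cv2.INTER_AREA))
E
```

```text
time: 11.2
ee_pos: [0.5281, 0.0106, 0.0056]
eef_rot: [0.0, -0.609, 0.793, 0.0]
wrist_force: [-1.0, -0.4, -0.4]
gripper_width: 1.003
finger_force: 0.0
time: 11.7
ee_pos: [0.5285, 0.0106, 0.0062]
eef_rot: [0.0, -0.609, 0.793, -0.0]
wrist_force: [-0.1, -0.0, 1.5]
gripper_width: 0.646
finger_force: 65.4
time: 12.2
ee_pos: [0.5285, 0.0106, 0.0062]
eef_rot: [0.0, -0.609, 0.793, -0.0]
wrist_force: [1.4, 0.5, 4.9]
gripper_width: 0.642
finger_force: 65.7
time: 12.7
ee_pos: [0.5305, 0.0107, 0.1017]
eef_rot: [0.004, -0.609, 0.793, -0.002]
wrist_force: [0.4, -0.2, -1.8]
gripper_width: 0.642
finger_force: 65.1
```

View pics/g3.png

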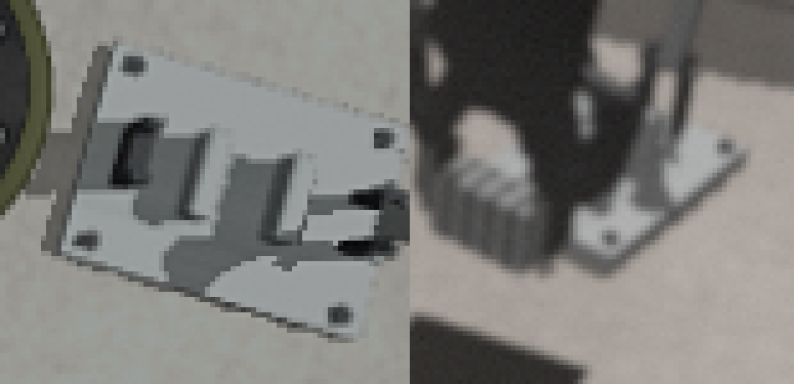

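The bar is held by its ends. Now I'll refine the fixture pose with an edge fit in the undisturbed first pictures.

```bash
cat > e.py <<'E'
from fit import *
from scipy.optimize import minimize
ims={n:cv2.GaussianBlur(cv2.cvtColor(cv2.imread(f"pics/{f}"),6).astype(np.float32),(0,0),1.0) for n,f in(("top","t0.png"),("side","s0.png"))}
def ring(h,z,n=60):
    q=rect(.11-2*h,.156-2*h,z); t=np.linspace(.06,.94,n)[:,None]
    return [q[i]*(1-t)+q[(i+1)%4]*t for i in range(4)]
def cost(p,n,edges,d=.0025):
    s=0
    for e in edges:
        v=[]
        for h in(d,-d):
            uv=((w2px(n,place(p,ring(h,.012)[e]))+.5)*1.4-.5).astype(np.float32)
            v.append(cv2.remap(ims[n],uv[:,0],uv[:,1],1).ravel())
        s+=np.mean(np.clip(v[0]-v[1],-40,60))
    return -s
F0=np.array([.5272,-.2092,-.2622])
for lab,use in(("top",("top",)),("side",("side",)),("both",("top","side"))):
    f=lambda p:sum(cost(p,n,(0,1,2,3)) for n in use)
    best=min((minimize(f,F0+np.array(d),method="Nelder-Mead",options=dict(initial_simplex=[F0+d,F0+d+[.004,0,0],F0+d+[0,.004,0],F0+d+[0,0,.03]])) for d in([0,0,0],[.002,.002,0],[-.002,0,.01],[0,-.002,-.01])),key=lambda r:r.fun)
    print(lab,best.x.round(4),round(best.fun,1),"at F0",round(f(F0),1))
E
python3 e.py; python3 d.py .5272 -.2092 .1 165
```

```text
t 12.8 pos [0.5282 0.0108 0.0967] shift [ 0.2127 -0.056  -0.0036] turn/pi [-0.0002  0.0004 -0.0001]Traceback (most recent call last):
  File "e.py", line 19, in <module>
    best=min((minimize(f,F0+np.array(d),method="Nelder-Mead",options=dict(initial_simplex=[F0+d,F0+d+[.004,0,0],F0+d+[0,.004,0],F0+d+[0,0,.03]])) for d in([0,0,0],[.002,.002,0],[-.002,0,.01],[0,-.002,-.01])),key=lambda r:r.fun)
  File "e.py", line 19, in <genexpr>
    best=min((minimize(f,F0+np.array(d),method="Nelder-Mead",options=dict(initial_simplex=[F0+d,F0+d+[.004,0,0],F0+d+[0,.004,0],F0+d+[0,0,.03]])) for d in([0,0,0],[.002,.002,0],[-.002,0,.01],[0,-.002,-.01])),key=lambda r:r.fun)
              ~~~~~~~~^^^^^^^^^^^^^^^^^^^^^^^^^^^^^^^^^^^^^^^^^^^^^^^^^^^^^^^^^^^^^^^^^^^^^^^^^^^^^^^^^^^^^^^^^^^^^^^^^^^^^^^^^^^^^^^^^^^^^^^^^^^
    res = _minimize_neldermead(fun, x0, args, callback, bounds=bounds,
                               **options)
    fxcc = func(xcc)
    fx = function(np.copy(x), *(wrapper_args + args))
  File "e.py", line 18, in <lambda>
    f=lambda p:sum(cost(p,n,(0,1,2,3)) for n in use)
               ~~~^^^^^^^^^^^^^^^^^^^^^^^^^^^^^^^^^^
  File "e.py", line 18, in <genexpr>
    f=lambda p:sum(cost(p,n,(0,1,2,3)) for n in use)
                   ~~~~^^^^^^^^^^^^^^^
  File "e.py", line 12, in cost
    uv=((w2px(n,place(p,ring(h,.012)[e]))+.5)*1.4-.5).astype(np.float32)
         ~~~~^^^^^^^^^^^^^^^^^^^^^^^^^^^^
  File "h.py", line 11, in w2px
    c,k,d,T=K(n); return cv2.projectPoints(np.array(P,float).reshape(-1,1,3),cv2.Rodrigues(T[:3,:3])[0],T[:3,3],k,d)[0].reshape(-1,2)
            ~^^^
  File "h.py", line 4, in K
    c=camera_info(n); f=210/np.tan(np.radians(c["fovy"])/2)
ValueError: time passes only in moves, steps and waits
```

```bash
sed -i 's/^def K(n):/import functools\n@functools.cache\ndef K(n):/' h.py; python3 e.py
```

```text
top [ 0.5282 -0.2115 -0.2743] -54.8 at F0 -30.1
side [ 0.5313 -0.2088 -0.2656] -38.4 at F0 -16.4
both [ 0.5289 -0.2114 -0.2729] -84.0 at F0 -46.5
```

Run:
```python
from fit import *
p=[.5283,.0105,np.radians(-15)]
for z in(.037,.003): print(((w2px("side",place(p,rect(.056,.024,z)))-[270,180]+.5)*6-.5).round(0).tolist())
# top camera: bar in rack, at grasped width position
import math
print(((w2px("top",place([.5061,.2138,np.radians(-12)],rect(.056,.024,.042)))-[138,222]+.5)*5-.5).round(0).tolist())
# fixture candidates, side crop g2 / top crop fx
for F in([.5272,-.2092,-.2622],[.5282,-.2115,-.2743],[.5313,-.2088,-.2656]):
  print("side g2",((w2px("side",place(F,rect(.11,.156,.012)))-[270,180]+.5)*6-.5).round(0).tolist(),"top fx",((w2px("top",place(F,rect(.11,.156,.012)))-[320,215]+.5)*5-.5).round(0).tolist())
  for s in(1,-1): print("  cheek",((w2px("top",place(F,rect(.044,.013,.044)+[0,s*.0215,0]))-[320,215]+.5)*5-.5).round(0).tolist())
im=get_image("top")[:,:,::-1].astype(float).mean(2)
print(im[240:258:3,350:386].round(0).astype(int))
```

```text
[[289.0, 288.0], [324.0, 261.0], [438.0, 317.0], [404.0, 346.0]]
[[284.0, 352.0], [318.0, 325.0], [429.0, 382.0], [396.0, 412.0]]
[[278.0, 115.0], [326.0, 126.0], [297.0, 239.0], [249.0, 228.0]]
side g2 [[330.0, 113.0], [509.0, -14.0], [700.0, 64.0], [531.0, 205.0]] top fx [[109.0, 39.0], [400.0, 121.0], [352.0, 332.0], [55.0, 248.0]]
  cheek [[203.0, 122.0], [228.0, 130.0], [207.0, 216.0], [181.0, 209.0]]
  cheek [[286.0, 146.0], [311.0, 153.0], [291.0, 240.0], [266.0, 233.0]]
side g2 [[329.0, 108.0], [510.0, -16.0], [700.0, 63.0], [528.0, 201.0]] top fx [[115.0, 35.0], [405.0, 121.0], [355.0, 331.0], [59.0, 244.0]]
  cheek [[208.0, 120.0], [233.0, 127.0], [211.0, 214.0], [186.0, 206.0]]
  cheek [[291.0, 145.0], [316.0, 152.0], [295.0, 239.0], [269.0, 231.0]]
side g2 [[322.0, 110.0], [501.0, -15.0], [692.0, 63.0], [521.0, 203.0]] top fx [[108.0, 30.0], [399.0, 114.0], [351.0, 324.0], [54.0, 240.0]]
  cheek [[202.0, 114.0], [227.0, 121.0], [206.0, 208.0], [180.0, 201.0]]
  cheek [[285.0, 138.0], [310.0, 145.0], [290.0, 232.0], [264.0, 225.0]]
[[ 62 104 155 161 159 159 160 157 147 133
[... 153 characters left out ...]
 145 155 157 150 150 158 157
  157 156 157 157 156 157 157 157 158 157 157 157 156 156 156 156 156 156]
 [ 96  96  95  94  95  95  86  60  59  94 139 156 157 156 151 123  90  90
  111 124 123 122 124 121  94  71  55 100 145 155 151 153 156 157 156 156]
 [ 96  95  96  96  97  90  67  54  84 136 157 157 158 148 114  90  92  93
   93  92  93  93  95  75  61  56  89 142 156 158 158 148 157 157 156 157]
 [ 98  99  98  98  93  74  56  76 129 156 157 157 153 123  91  94  95  94
   94  96  95  96  81  62  59  70 131 155 157 159 135 160 161 162 161 161]
 [ 95  96  96  96  80  57  70 123 156 159 158 150 118  92  96  97  97  96
   96  95  96  91  68  58  58 114 153 157 158 160  95  94  94  93  93  91]]
```

The bar on the pad shows the side camera reads about 1 px left. The cheek edges in the top view (358.6 and 363.9 at row 249) match the edge-fit pose (0.5282, -0.2115, -15.6°), so I'll use that one.

```bash
python3 d.py .5282 -.2115 .1 164.4
python3 -m crank '[[-0.2,0.03,-0.01,-0.01,0,0,0],[-0.2,0.07,-0.02,-0.01,0,0,0],[-0.2,0.11,-0.03,-0.01,0,0,0],[-0.2,0.14,-0.04,-0.01,0,0,0.003],[-0.2,0.17,-0.045,-0.01,0,0,0.003]]'
python3 -m crank '[[-0.2,0.02,-0.005,0,0,0,0],[-0.2,0.04,-0.01,0,0,0,0],[-0.2,0.045,-0.0125,0,0,0,0],[-0.2,0.045,-0.0125,0,0,0,0],[-0.2,0.045,-0.0125,0,0,0,0]]'
python3 -m crank '[[-0.2,0,0,0,0,0,0],[-0.2,0,0,0,0,0,0]]'
python3 d.py .5282 -.2115 .06 164.4
```

```text
t 12.85 pos [0.5275 0.0106 0.0953] shift [ 0.2144 -0.0582 -0.0048] turn/pi [0.0004 0.0001 0.0032]
time: 13.35
ee_pos: [0.5266, -0.1667, 0.104]
eef_rot: [-0.001, -0.605, 0.797, 0.001]
wrist_force: [-0.2, -0.1, -2.5]
gripper_width: 0.646
finger_force: 64.9
time: 13.85
ee_pos: [0.5273, -0.2114, 0.1049]
eef_rot: [-0.0, -0.605, 0.796, 0.001]
wrist_force: [-0.8, 0.3, -1.2]
gripper_width: 0.644
finger_force: 64.9
time: 14.05
ee_pos: [0.5277, -0.2113, 0.1058]
eef_rot: [0.0, -0.605, 0.796, 0.0]
wrist_force: [-0.5, -1.2, -2.2]
gripper_width: 0.644
finger_force: 64.9
t 14.05 pos [ 0.5277 -0.2113  0.1058] shift [ 0.0001 -0.0005  0.0458] turn/pi [0.     0.0001 0.0006]
```

```bash
python3 -m crank '[[-0.2,0,-0.0005,0.02,0,0,0],[-0.2,0,-0.0005,0.04,0,0,0],[-0.2,0,-0.0005,0.052,0,0,0],[-0.2,0,-0.0005,0.052,0,0,0],[-0.2,0,-0.0005,0.052,0,0,0]]'
python3 -m crank '[[-0.2,0,0,0.003,0,0,0],[-0.2,0,0,0.006,0,0,0],[-0.2,0,0,0.008,0,0,0],[-0.2,0,0,0.010,0,0,0],[-0.2,0,0,0.010,0,0,0]]'
python3 d.py .5282 -.2115 .04 164.4
```

```text
time: 14.55
ee_pos: [0.5284, -0.2122, 0.0545]
eef_rot: [-0.0, -0.605, 0.796, -0.0]
wrist_force: [0.6, 0.6, -1.8]
gripper_width: 0.645
finger_force: 64.9
time: 15.05
ee_pos: [0.5279, -0.2121, 0.0434]
eef_rot: [-0.0, -0.605, 0.796, 0.0]
wrist_force: [0.6, 0.6, -3.0]
gripper_width: 0.643
finger_force: 64.9
t 15.05 pos [ 0.5279 -0.2121  0.0434] shift [-0.0007 -0.0001  0.0034] turn/pi [0.0002 0.     0.0003]
```

```bash
python3 -m crank '[[-0.2,0,0,0.004,0,0,0],[-0.2,0,0,0.008,0,0,0],[-0.2,0,0,0.012,0,0,0],[-0.2,0,0,0.016,0,0,0],[-0.2,0,0,0.016,0,0,0]]'
python3 -m crank '[[-0.2,0.001,0,0,0,0,0],[-0.2,0.002,0,0,0,0,0],[-0.2,0.002,0,0,0,0,0]]'
python3 -m crank '[[-0.2,0.001,0,0,0,0,0],[-0.2,0.001,0,0,0,0,0]]'
python3 -m crank '[[-0.2,0.001,0,0,0,0,0],[-0.2,0.001,0,0,0,0,0]]'
```

```text
time: 15.55
ee_pos: [0.5275, -0.212, 0.0268]
eef_rot: [-0.0, -0.605, 0.796, 0.001]
wrist_force: [-1.0, -0.7, -3.2]
gripper_width: 0.642
finger_force: 64.9
time: 15.85
ee_pos: [0.5277, -0.2143, 0.028]
eef_rot: [0.0, -0.605, 0.796, -0.0]
wrist_force: [-0.2, -0.7, -2.8]
gripper_width: 0.646
finger_force: 64.9
time: 16.05
ee_pos: [0.5276, -0.2146, 0.028]
eef_rot: [0.001, -0.605, 0.796, 0.0]
wrist_force: [-0.1, 3.8, -0.8]
gripper_width: 0.642
finger_force: 65.2
time: 16.25
ee_pos: [0.5275, -0.2146, 0.028]
eef_rot: [0.001, -0.605, 0.796, 0.001]
wrist_force: [0.2, 8.1, 0.4]
gripper_width: 0.646
finger_force: 65.4
```

```bash
python3 -m crank '[[-0.2,-0.002,0,0,0,0,0],[-0.2,-0.0045,0,0,0,0,0],[-0.2,-0.0045,0,0,0,0,0]]'
python3 d.py .5282 -.2115 .0155 164.4
python3 -m crank '[[-0.2,0,0,0.004,0,0,0],[-0.2,0,0,0.008,0,0,0],[-0.2,0,0,0.010,0,0,0],[-0.2,0,0,0.010,0,0,0]]'
python3 d.py .5282 -.2115 .0155 164.4
```

```text
time: 16.55
ee_pos: [0.5282, -0.2118, 0.0277]
eef_rot: [-0.0, -0.605, 0.796, -0.0]
wrist_force: [0.3, -0.4, -3.0]
gripper_width: 0.646
finger_force: 65.0
t 16.55 pos [ 0.5282 -0.2118  0.0277] shift [-0.0003  0.      0.0122] turn/pi [ 0.0001 -0.0001  0.0003]
time: 16.95
ee_pos: [0.5278, -0.2117, 0.017]
eef_rot: [-0.0, -0.605, 0.796, 0.0]
wrist_force: [0.3, -0.0, -2.4]
gripper_width: 0.647
finger_force: 65.0
t 16.95 pos [ 0.5278 -0.2117  0.017 ] shift [-0.0003 -0.0004  0.0015] turn/pi [ 0.0004 -0.      0.0002]
```

```bash
python3 -m crank '[[-0.2,-0.0002,-0.0002,0.001,0,0,0],[-0.2,-0.0002,-0.0002,0.0015,0,0,0],[-0.2,-0.0002,-0.0002,0.0015,0,0,0]]'
python3 -m crank '[[-0.2,0,0,0.0007,0,0,0],[-0.2,0,0,0.0007,0,0,0],[-0.2,0,0,0.0007,0,0,0]]'
```

```text
time: 17.25
ee_pos: [0.5285, -0.2115, 0.0163]
eef_rot: [0.0, -0.605, 0.796, 0.0]
wrist_force: [0.5, 0.7, -3.1]
gripper_width: 0.643
finger_force: 65.0
time: 17.55
ee_pos: [0.5284, -0.2115, 0.0156]
eef_rot: [0.0, -0.605, 0.796, 0.0]
wrist_force: [-0.4, 0.5, -2.5]
gripper_width: 0.646
finger_force: 65.0
```

```bash
python3 -m crank '[[-0.2,0,0,0.0007,0,0,0],[-0.2,0,0,0.0007,0,0,0],[-0.2,0,0,0.0007,0,0,0]]'
python3 -m crank '[[-0.2,0,0,0.0005,0,0,0],[-0.2,0,0,0.0005,0,0,0],[-0.2,0,0,0.0005,0,0,0]]'
```

```text
time: 17.85
ee_pos: [0.5286, -0.2116, 0.0152]
eef_rot: [0.0, -0.605, 0.796, -0.0]
wrist_force: [-1.8, 0.6, 0.7]
gripper_width: 0.644
finger_force: 65.2
time: 18.15
ee_pos: [0.5286, -0.2116, 0.0152]
eef_rot: [0.0, -0.605, 0.796, -0.0]
wrist_force: [-3.0, 1.7, 5.6]
gripper_width: 0.645
finger_force: 65.8
```

```bash
python3 -m crank '[[1,0,0,0,0,0,0],[1,0,0,0,0,0,0],[1,0,0,0,0,0,0],[1,0,0,0,0,0,0],[1,0,0,0,0,0,0]]'
python3 -m crank '[[1,0,0,-0.03,0,0,0],[1,0,0,-0.07,0,0,0],[1,0,0,-0.11,0,0,0],[1,0,0,-0.15,0,0,0],[1,0,0,-0.19,0,0,0]]'
python3 -m crank '[[0.2,0,0,-0.03,0,0,0],[0.2,0,0,-0.06,0,0,0],[0.2,0,0,-0.06,0,0,0],[0.2,0,0,-0.06,0,0,0]]'
cat > k.py <<'E'
from fit import *
F=np.array([.5283,-.2115,-.2715])
kn=lambda t:place(F,[[0,-.062+.146*np.cos(t),.054+.146*np.sin(t)]])
if __name__=="__main__":
    ut=(np.array([601,240])+.5)/5-.5+[320,215]; us=np.array([539.5,175])/1.4+[1,0]
    r=least_squares(lambda p:np.r_[w2px("top",kn(p[0]))[0]-ut,w2px("side",kn(p[0]))[0]-us],[1.95])
    print(np.degrees(r.x),r.fun,kn(r.x[0]))
    for a in (112,100,90,80,70,60,50,40,30,20,10,0): print(a,kn(np.radians(a)).round(4))
E
python3 k.py;python3 d.py .4957 -.3235 .28 164.4
python3 - <<'E'
from h import *
im=get_image("top")[:,:,::-1];b=get_image("side")[:,:,::-1][140:240,310:430]
cv2.imwrite("pics/g4.png",cv2.resize(b,(720,600),interpolation=3))
E
```

```text
time: 18.65
ee_pos: [0.5284, -0.2116, 0.0143]
eef_rot: [-0.0, -0.605, 0.796, 0.0]
wrist_force: [-0.2, -0.2, 0.0]
gripper_width: 1.001
finger_force: 0.0
time: 19.15
ee_pos: [0.5282, -0.2116, 0.2061]
eef_rot: [0.0, -0.605, 0.796, -0.0]
wrist_force: [1.2, -0.3, -1.1]
gripper_width: 1.0
finger_force: 0.0
time: 19.55
ee_pos: [0.5287, -0.2115, 0.2648]
eef_rot: [0.001, -0.605, 0.796, -0.0]
wrist_force: [0.2, -0.7, -0.7]
gripper_width: 0.604
finger_force: 0.0
[111.61682288] [ 0.64783492 -0.69989291 -0.76357468 -0.79828944] [[ 0.49724887 -0.32304476  0.18973158]]
112 [[ 0.497  -0.3239  0.1894]]
100 [[ 0.5049 -0.2957  0.1978]]
90 [[ 0.5117 -0.2712  0.2   ]]
80 [[ 0.5185 -0.2468  0.1978]]
70 [[ 0.5251 -0.2231  0.1912]]
60 [[ 0.5312 -0.2009  0.1804]]
50 [[ 0.5368 -0.1808  0.1658]]
40 [[ 0.5417 -0.1635  0.1478]]
30 [[ 0.5456 -0.1494  0.127 ]]
20 [[ 0.5485 -0.1391  0.1039]]
10 [[ 0.5502 -0.1327  0.0794]]
0 [[ 0.5508 -0.1306  0.054 ]]
t 19.55 pos [ 0.5287 -0.2115  0.2648] shift [ 0.1168  0.0018 -0.0153] turn/pi [-0.0004  0.0002  0.0003]
```

View pics/g4.png

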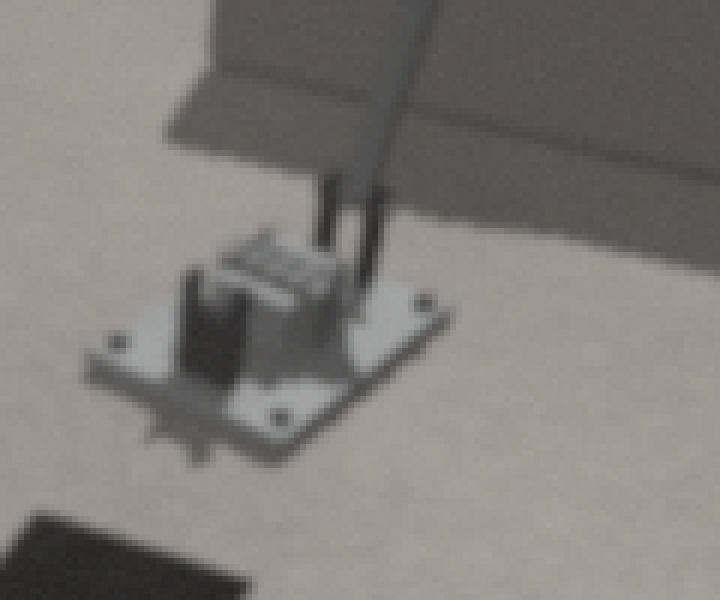

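The bar is seated flat between the cheeks (crop about (280,275)), and the clamp arm is still open. Moving above the knob.

```bash
python3 d.py .4972 -.323 .27 164.4
python3 -m crank '[[0.2,0.03,0,-0.005,0,0,0],[0.2,0.06,0,-0.005,0,0,0],[0.2,0.09,0,-0.005,0,0,0],[0.2,0.115,0,-0.005,0,0,0],[0.2,0.116,0,-0.005,0,0,0]]'
python3 -m crank '[[0.2,0,0,0,0,0,0],[0.2,0,0,0,0,0,0],[0.2,0,0,0,0,0,0]]'
python3 d.py .4972 -.323 .169 164.4
```

```text
t 19.65 pos [ 0.5282 -0.2113  0.263 ] shift [ 1.159e-01 -1.000e-04 -7.100e-03] turn/pi [0.0007 0.0001 0.0003]
time: 20.15
ee_pos: [0.4961, -0.3253, 0.2675]
eef_rot: [-0.001, -0.604, 0.797, 0.001]
wrist_force: [0.1, 0.4, -0.2]
gripper_width: 0.596
finger_force: 0.0
time: 20.45
ee_pos: [0.4977, -0.3225, 0.2691]
eef_rot: [-0.0, -0.605, 0.796, 0.0]
wrist_force: [-0.2, 0.2, 0.2]
gripper_width: 0.602
finger_force: 0.0
t 20.45 pos [ 0.4977 -0.3225  0.2691] shift [0.0006 0.0003 0.1001] turn/pi [0.0001 0.0001 0.0007]
```

```bash
python3 -m crank '[[0.2,0.0006,0,0.03,0,0,0],[0.2,0.0006,0,0.06,0,0,0],[0.2,0.0006,0,0.085,0,0,0],[0.2,0.0006,0,0.1,0,0,0],[0.2,0.0006,0,0.1,0,0,0]]'
python3 -m crank '[[-0.4,0,0,0,0,0,0],[-0.4,0,0,0,0,0,0],[-0.4,0,0,0,0,0,0],[-0.4,0,0,0,0,0,0],[-0.4,0,0,0,0,0,0]]'
python3 -m crank '[[-0.6,0,0,0,0,0,0],[-0.6,0,0,0,0,0,0],[-0.6,0,0,0,0,0,0],[-0.6,0,0,0,0,0,0],[-0.6,0,0,0,0,0,0]]'
python3 d.py .4972 -.323 .169 164.4
```

```text
time: 20.95
ee_pos: [0.4965, -0.323, 0.1671]
eef_rot: [-0.001, -0.605, 0.796, 0.002]
wrist_force: [-0.4, -0.1, -0.3]
gripper_width: 0.6
finger_force: 0.0
time: 21.45
ee_pos: [0.4966, -0.3242, 0.1713]
eef_rot: [-0.0, -0.605, 0.796, -0.0]
wrist_force: [-5.3, 1.6, 2.0]
gripper_width: 0.298
finger_force: 2.5
time: 21.95
ee_pos: [0.4964, -0.3244, 0.1715]
eef_rot: [-0.001, -0.605, 0.796, -0.0]
wrist_force: [-5.0, 1.3, 2.9]
gripper_width: 0.272
finger_force: 58.5
t 21.95 pos [ 0.4964 -0.3244  0.1715] shift [-0.0015 -0.0004  0.0025] turn/pi [ 0.0001 -0.0003  0.0002]
```

The knob is gripped. Swinging along the arc.

```bash
python3 -m crank '[[-0.6,-0.0135,0,-0.0046,0,0,0],[-0.6,-0.0283,0,-0.0081,0,0,0],[-0.6,-0.041,0,-0.0097,0,0,0],[-0.6,-0.0537,0,-0.0103,0,0,0],[-0.6,-0.0537,0,-0.0103,0,0,0]]'
python3 -m crank '[[-0.6,0,0,0,0,0,0],[-0.6,0,0,0,0,0,0]]'
python3 d.py .5108 -.2726 .1818 164.4
```

```text
time: 22.45
ee_pos: [0.5113, -0.2715, 0.1816]
eef_rot: [-0.0, -0.605, 0.796, -0.0]
wrist_force: [-5.0, 0.9, 2.9]
gripper_width: 0.265
finger_force: 59.4
time: 22.65
ee_pos: [0.511, -0.2724, 0.1816]
eef_rot: [-0.0, -0.605, 0.797, -0.0]
wrist_force: [-6.4, 1.8, 3.1]
gripper_width: 0.268
finger_force: 59.4
t 22.65 pos [ 0.511  -0.2724  0.1816] shift [ 0.0003  0.0002 -0.0002] turn/pi [-0.     -0.0003  0.    ]
```

```bash
python3 -m crank '[[-0.6,-0.0127,0,0.0006,0,0,0],[-0.6,-0.0254,0,0.0022,0,0,0],[-0.6,-0.0378,0,0.005,0,0,0],[-0.6,-0.0499,0,0.0088,0,0,0],[-0.6,-0.0617,0,0.0137,0,0,0]]'
python3 -m crank '[[-0.6,-0.0113,0,0.0059,0,0,0],[-0.6,-0.022,0,0.0127,0,0,0],[-0.6,-0.0321,0,0.0205,0,0,0],[-0.6,-0.0321,0,0.0205,0,0,0]]'
python3 d.py .536 -.1822 .1474 164.4
```

```text
time: 23.15
ee_pos: [0.5287, -0.2116, 0.1659]
eef_rot: [0.0, -0.605, 0.796, -0.0]
wrist_force: [-0.2, 0.6, 0.4]
gripper_width: 0.2
finger_force: 0.0
time: 23.55
ee_pos: [0.5364, -0.1804, 0.1436]
eef_rot: [-0.001, -0.605, 0.796, 0.001]
wrist_force: [-0.7, -0.3, -1.1]
gripper_width: 0.202
finger_force: 0.0
t 23.55 pos [ 0.5364 -0.1804  0.1436] shift [ 0.0018 -0.     -0.0038] turn/pi [0.0008 0.     0.0007]
```

The knob slipped out of the grip near upright. I'll raise the arm, move behind the knob and locate it again.

```bash
python3 -m crank '[[-1,0,0,-0.04,0,0,0],[-1,0,0,-0.08,0,0,0],[-1,0,0,-0.12,0,0,0],[-1,0,0,-0.16,0,0,0],[-1,0,0,-0.16,0,0,0]]'
python3 -m crank '[[-1,0.04,0,0,0,0,0],[-1,0.08,0,0,0,0,0],[-1,0.12,0,0,0,0,0],[-1,0.16,0,0,0,0,0],[-1,0.16,0,0,0,0,0]]'
python3 -m crank '[[-1,0.02,0,0,0,0,0],[-1,0.04,0,0,0,0,0],[-1,0.04,0,0,0,0,0]]'
cat > loc.py <<'E'
from k import *
I={n:get_image(n).astype(np.float32).mean(2) for n in("top","side")}
def br(n,t):
    c=w2px(n,kn(t)+0)[0]-([1,0] if n=="side" else [0,0]); X,Y=np.meshgrid(np.arange(-3,4),np.arange(-3,4))
    m=X**2+Y**2<=9; return cv2.remap(I[n],(c[0]+X[m]).astype(np.float32),(c[1]+Y[m]).astype(np.float32),1).mean()
for a in range(-4,120,4): print(a,[int(br(n,np.radians(a))) for n in I],end="; ")
print(arm.get_obs()["ee_pos"])
for n in I: cv2.imwrite(f"pics/loc_{n}.png",I[n])
E
python3 loc.py
```

```text
time: 24.05
ee_pos: [0.5378, -0.1831, 0.3127]
eef_rot: [0.003, -0.605, 0.797, -0.004]
wrist_force: [-0.7, -0.4, 0.1]
gripper_width: 0.001
finger_force: 0.0
time: 24.55
ee_pos: [0.4921, -0.3398, 0.3048]
eef_rot: [-0.001, -0.603, 0.798, 0.0]
wrist_force: [0.2, -0.6, 0.1]
gripper_width: -0.001
finger_force: 0.0
time: 24.85
ee_pos: [0.4825, -0.376, 0.305]
eef_rot: [-0.0, -0.604, 0.797, 0.0]
wrist_force: [-0.2, 1.5, 0.3]
gripper_width: 0.0
finger_force: 0.0
-4 [89, 94]; 0 [91, 94]; 4 [96, 95]; 8 [101, 106]; 12 [96, 139]; 16 [78, 154]; 20 [57, 155]; 24 [55, 155]; 28 [93, 151]; 32 [121, 111]; 36 [104, 91]; 40 [123, 91]; 44 [107, 88]; 48 [111, 84]; 52 [121, 87]; 56 [132, 86]; 60 [153, 86]; 64 [154, 86]; 68 [154, 86]; 72 [139, 86]; 76 [143, 84]; 80 [119, 68]; 84 [36, 40]; 88 [7, 25]; 92 [34, 29]; 96 [105, 49]; 100 [91, 72]; 104 [92, 86]; 108 [57, 90]; 112 [21, 91]; 116 [21, 91]; [ 0.48314394 -0.37447408  0.30518902][ WARN:0@1.305] global loadsave.cpp:1063 imwrite_ Unsupported depth image for selected encoder is fallbacked to CV_8U.
```

The knob is at about 88°. From here I'll push it from behind with the fingers shut.

```bash
python3 -m crank '[[-1,-0.03,0,0.02,0,0,0],[-1,-0.059,0,0.05,0,0,0],[-1,-0.059,0,0.09,0,0,0],[-1,-0.059,0,0.127,0,0,0],[-1,-0.059,0,0.127,0,0,0]]'
python3 -m crank '[[-1,-0.02,0,0,0,0,0],[-1,-0.035,0,0,0,0,0],[-1,-0.0494,0,0.0002,0,0,0],[-1,-0.062,0,0.003,0,0,0],[-1,-0.0739,0,0.0068,0,0,0]]'
python3 -m crank '[[-1,-0.012,0,0.005,0,0,0],[-1,-0.0231,0,0.0108,0,0,0],[-1,-0.034,0,0.018,0,0,0],[-1,-0.0439,0,0.0254,0,0,0],[-1,-0.0533,0,0.034,0,0,0]]'
python3 -m crank '[[-1,0.02,0,-0.02,0,0,0],[-1,0.04,0,-0.06,0,0,0],[-1,0.06,0,-0.1,0,0,0],[-1,0.1,0,-0.14,0,0,0],[-1,0.12,0,-0.14,0,0,0]]'
python3 loc.py 2>/dev/null
```

```text
time: 25.45
ee_pos: [0.497, -0.3151, 0.1723]
eef_rot: [-0.002, -0.606, 0.796, 0.005]
wrist_force: [0.3, -0.1, -0.8]
gripper_width: -0.002
finger_force: 0.0
time: 25.95
ee_pos: [0.5195, -0.2455, 0.1726]
eef_rot: [0.001, -0.605, 0.796, -0.001]
wrist_force: [0.4, -0.7, 1.0]
gripper_width: 0.004
finger_force: 0.4
time: 26.45
ee_pos: [0.5332, -0.1943, 0.1368]
eef_rot: [-0.0, -0.605, 0.796, 0.0]
wrist_force: [-0.0, -0.7, -0.8]
gripper_width: -0.0
finger_force: 0.5
time: 26.95
ee_pos: [0.5014, -0.3125, 0.2827]
eef_rot: [0.002, -0.605, 0.796, -0.003]
wrist_force: [0.2, -0.5, 0.3]
gripper_width: 0.001
finger_force: 0.0
-4 [96, 93]; 0 [98, 93]; 4 [103, 94]; 8 [109, 105]; 12 [104, 137]; 16 [84, 153]; 20 [62, 154]; 24 [60, 154]; 28 [100, 150]; 32 [99, 109]; 36 [18, 59]; 40 [8, 36]; 44 [34, 50]; 48 [121, 80]; 52 [58, 86]; 56 [24, 85]; 60 [30, 86]; 64 [33, 86]; 68 [41, 86]; 72 [54, 85]; 76 [62, 85]; 80 [64, 85]; 84 [66, 85]; 88 [68, 86]; 92 [69, 89]; 96 [71, 91]; 100 [72, 91]; 104 [73, 91]; 108 [74, 90]; 112 [75, 90]; 116 [75, 90]; [ 0.5005454  -0.31268564  0.27836234]
```

The knob is now at about 40°. Next I'll press it down from above.

```bash
python3 d.py .5445 -.1535 .28 164.4
python3 -m crank '[[-1,-0.04,0,0,0,0,0],[-1,-0.08,0,0,0,0,0],[-1,-0.12,0,0,0,0,0],[-1,-0.163,0,0,0,0,0],[-1,-0.163,0,0,0,0,0]]'
python3 -m crank '[[-1,0,0,0,0,0,0],[-1,0,0,0,0,0,0]]'
python3 d.py .5445 -.1535 .165 164.4
```

```text
t 27.05 pos [ 0.5005 -0.3127  0.2784] shift [-0.1651  0.0008 -0.0016] turn/pi [-0.0004 -0.     -0.0007]
time: 27.55
ee_pos: [0.5454, -0.1486, 0.2756]
eef_rot: [-0.0, -0.607, 0.795, 0.001]
wrist_force: [0.9, -0.3, 0.4]
gripper_width: 0.002
finger_force: 0.0
time: 27.75
ee_pos: [0.5444, -0.1535, 0.2769]
eef_rot: [-0.0, -0.605, 0.796, 0.0]
wrist_force: [-0.1, -1.1, 0.5]
gripper_width: -0.007
finger_force: 0.0
t 27.75 pos [ 0.5444 -0.1535  0.2769] shift [-1.000e-04 -2.000e-04  1.119e-01] turn/pi [ 0.0004 -0.0001  0.0003]
```

```bash
python3 -m crank '[[-1,0,0,0.04,0,0,0],[-1,0,0,0.08,0,0,0],[-1,0,0,0.105,0,0,0],[-1,0,0,0.112,0,0,0],[-1,0,0,0.112,0,0,0]]'
python3 -m crank '[[-1,0,0,0.0143,0,0,0],[-1,-0.0044,0,0.025,0,0,0],[-1,-0.01,0,0.037,0,0,0],[-1,-0.0152,0,0.0481,0,0,0],[-1,-0.019,0,0.06,0,0,0]]'
python3 -m crank '[[-1,-0.0028,0,0.0126,0,0,0],[-1,-0.004,0,0.021,0,0,0],[-1,-0.005,0,0.029,0,0,0],[-1,-0.005,0,0.034,0,0,0],[-1,-0.005,0,0.034,0,0,0]]'
python3 d.py .5508 -.1306 .067 164.4
```

```text
time: 28.25
ee_pos: [0.544, -0.1545, 0.1651]
eef_rot: [-0.001, -0.604, 0.797, 0.0]
wrist_force: [-0.8, -0.0, -0.3]
gripper_width: -0.0
finger_force: 0.0
time: 28.75
ee_pos: [0.5498, -0.1349, 0.1049]
eef_rot: [-0.0, -0.605, 0.796, -0.0]
wrist_force: [0.8, 0.5, 0.6]
gripper_width: -0.004
finger_force: 0.4
time: 29.25
ee_pos: [0.5505, -0.1307, 0.0707]
eef_rot: [-0.001, -0.605, 0.796, 0.0]
wrist_force: [-0.6, 0.6, 0.2]
gripper_width: -0.0
finger_force: 0.0
t 29.25 pos [ 0.5505 -0.1307  0.0707] shift [-0.0002 -0.0003  0.0037] turn/pi [ 0.0005 -0.0002  0.0002]
```

Pressing gently until the force rises.

```bash
python3 -m crank '[[-1,0,0,0.0015,0,0,0],[-1,0,0,0.003,0,0,0],[-1,0,0,0.003,0,0,0]]'
python3 -m crank '[[-1,0,0,0.001,0,0,0],[-1,0,0,0.001,0,0,0]]'
python3 -m crank '[[-1,0,0,0.001,0,0,0],[-1,0,0,0.001,0,0,0]]'
```

```text
time: 29.55
ee_pos: [0.5511, -0.1306, 0.0689]
eef_rot: [0.0, -0.605, 0.796, -0.0]
wrist_force: [-0.5, 1.0, 0.2]
gripper_width: -0.001
finger_force: 0.0
time: 29.75
ee_pos: [0.5511, -0.1306, 0.0677]
eef_rot: [0.0, -0.605, 0.796, -0.0]
wrist_force: [1.1, 0.4, 0.7]
gripper_width: 0.002
finger_force: 0.1
time: 29.95
ee_pos: [0.5512, -0.1305, 0.067]
eef_rot: [0.0, -0.605, 0.796, -0.0]
wrist_force: [0.8, 1.0, 1.7]
gripper_width: -0.001
finger_force: 0.7
```

```bash
python3 -m crank '[[-1,0,0,0.001,0,0,0],[-1,0,0,0.001,0,0,0]]'
python3 -m crank '[[-1,0,0,0.001,0,0,0],[-1,0,0,0.001,0,0,0]]'
```

```text
time: 30.15
ee_pos: [0.5513, -0.1305, 0.0667]
eef_rot: [0.0, -0.605, 0.796, -0.0]
wrist_force: [-2.2, 1.3, 5.3]
gripper_width: 0.0
finger_force: 2.8
time: 30.35
ee_pos: [0.5514, -0.1306, 0.0666]
eef_rot: [0.0, -0.605, 0.796, -0.001]
wrist_force: [-3.6, 3.5, 10.0]
gripper_width: 0.0
finger_force: 4.7
```

That is a hard stop at 0.0666 m, the height expected for the arm fully down. Retreating to check.

```bash
python3 -m crank '[[-1,0,0,-0.03,0,0,0],[-1,0,0,-0.07,0,0,0],[-1,0,0,-0.11,0,0,0],[-1,0,0,-0.15,0,0,0],[-1,0,0,-0.19,0,0,0]]'
python3 -m crank '[[-1,0.04,0,-0.02,0,0,0],[-1,0.09,0,-0.02,0,0,0],[-1,0.13,0,-0.02,0,0,0],[-1,0.17,0,-0.02,0,0,0],[-1,0.2,0,-0.02,0,0,0]]'
python3 -m crank '[[-1,0,0,0,0,0,0],[-1,0,0,0,0,0,0],[-1,0,0,0,0,0,0]]'
python3 - <<'E'
from h import *
a=get_image("side")[:,:,::-1]; b=get_image("top")[:,:,::-1]
A=cv2.resize(a[150:240,310:400],(480,480),interpolation=3); B=cv2.resize(b[60:300,120:420],(320,256),interpolation=3); C=cv2.resize(a[160:350,190:390],(320,304),interpolation=3)
cv2.imwrite("pics/fin.png",np.hstack([cv2.copyMakeBorder(A,0,80,0,0,0),np.vstack([B,C])]))
E
```

```text
time: 30.85
ee_pos: [0.5507, -0.1305, 0.256]
eef_rot: [-0.0, -0.605, 0.796, 0.0]
wrist_force: [0.4, 0.8, -0.1]
gripper_width: -0.004
finger_force: 0.0
time: 31.35
ee_pos: [0.4964, -0.3252, 0.2742]
eef_rot: [-0.0, -0.605, 0.797, 0.0]
wrist_force: [0.4, -1.0, 1.3]
gripper_width: -0.001
finger_force: 0.0
time: 31.65
ee_pos: [0.4976, -0.3226, 0.2744]
eef_rot: [-0.0, -0.605, 0.796, 0.0]
wrist_force: [-0.6, 0.0, -0.8]
gripper_width: 0.001
finger_force: 0.0
```

View pics/fin.png

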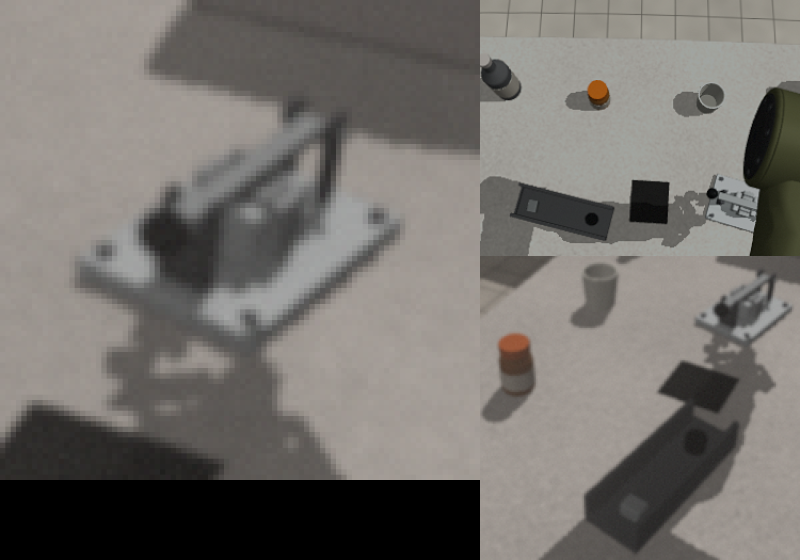

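The clamp arm lies down in the fork across the seated bar, with the knob at (165,225) in the left crop. The offcut and round mount are still in the rack, and the jar and beaker have not moved.

```bash
python3 -c "
from plant import sign_off; print(sign_off())"
```

```text
the job is handed in; nothing more can be done
None
```

The test bar is seated flat between the cheeks, the clamp arm is fully down in its forked catch (hard stop felt, final picture agrees), nothing else was moved, and the job was handed in at about 32 s of the 69 s allowed; the knob slipped from the grip once, so I finished the swing by pushing it.

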